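# Size a stone drill core in the pocket gauge

## Robot

A 6-joint arm with a two-finger parallel gripper is mounted at the origin on a cart in front of the work surface, level with it; the furniture and walls round the work are solid. World frame = base frame: x ahead of the robot, y to its left, z up, the work surface at z = 0. Lengths are in mm, angles in rad, forces in N, time in s.
With the tool pointing down it reaches from about 400 to 825 mm from the base axis. Payload 7 kg.
Tool frame: the origin (TCP) lies at the very end of the fingers, on their centre line; the grasp point (between the pads) lies 19 mm behind it; z points along the fingers, y is the direction in which the jaws open and shut (so a half turn about z gives the same grasp; the last joint's range is limited). The gripper opens to 88 mm and grips with 3 to 60 N. Pads are 19 mm wide; open, the fingers measure 130 mm over their backs; the gripper's body (78 mm by 193 mm) begins 47 mm behind the grasp point.
Start: joints at [1.437, 0.359, 0.012, 0, -1.224, -0.288], TCP at [276.353, 615.812, 226.561] pointing down, gripper open.
Joint ranges: [-3.07, 3.07], [-1.43, 2.12], [-1.02, 1.25], [-3.03, 1.67], [-3.05, -0], [-3.03, 3.03]. Speed limits (rad/s): [2.39, 2.39, 3.01, 3.14, 3.14, 3.14].

## Interface

Orientations are given as a unit quaternion [x, y, z, w].
In Python, from plant import bot gives the robot as it stands. Calls block until the motion is done:
- bot.move_ptp(position, orientation): joint-space move of the TCP to a pose.
- bot.line_to(position, velocity=150, ori=None): straight line of the TCP; ori=None keeps the orientation; velocity is the mean speed in mm/s.
- bot.move_joints(angles): joint-space move.
- bot.move_gripper(opening, force=None): finger opening in mm; force is the grip in N (None keeps the last); returns when the fingers have stopped.
- bot.pause(seconds).
- bot.solve_ik(position, orientation): joint angles nearest the present ones, or None.
- bot.read_state(): the state.
- bot.camera(name): name is "scene" or "top" or "wrist"; returns the picture (480x640x3 uint8, red, green, blue); there is no depth.
- bot.get_calibration(name): a dict with "fx", "fy", "cx", "cy" (pixels), "view" (4x4, takes a point from world to camera coordinates); the wrist camera has in their place "T_tool_cam" (4x4, takes a point from camera to tool coordinates, whose origin is the TCP and whose axes are the flange's). Camera axes: x right, y up, looking along -z (the intrinsics and any distortion apply to the point x, -y, -z); pixel columns grow to the right and rows downward; lengths in mm; the calibration is good to about 2 mm. A picture is of the moment at which its call begins: read the wrist's pose just before it. get_calibration takes no time and is no camera call.
A pose or a line that the arm cannot do raises bot.Unreachable and nothing moves.
- bot.close_job(): hands the job in, once; it reports no verdict.
The state is a dict: "t": time; "joint_pos": joint angles; "qvel": joint speeds; "tau": joint torques, N m; "tcp_pos": TCP position; "eef_rot": TCP orientation; "contact_force": force on the tool from outside, world axes, zero at the start; "moment": the same for the moment, N m; "width": finger opening in mm.
Only numpy, scipy, OpenCV 4.12 (cv2) and the standard library are available. Lean on these libraries where they do the work, as an engineer would, in place of code of your own. Each camera call takes 0.05 s, during which the arm holds its last target. There are 200 camera calls.

## Task

Take the stone drill core that stands on the green spot of the tray and find its size in the sprung pocket gauge: set it lightly down over each pocket in turn, from the smallest upwards and skipping none, feeling with light pressure whether it will go in. The first pocket that takes it is its size: guide it down (do not drop it) until it sits fully home there and let go of it. Press so gently that the sprung plate never goes down to its stop, do not put it into a pocket that is too big, and leave the other two cores, the loupe and the tweezers where they are.

Things in the scene. Friction and masses are not known exactly. Their poses are not given: they have to be found in the camera images.
- core_a: upright cylinder of polished red-brown stone, 36 mm tall, 29 to 37 mm in diameter (not told, differs from the other two cores), foot edge chamfered 1 mm, 50 to 110 g, standing on one of the tray's spots. Exactly one gauge pocket fits it, with 1 mm play in diameter; a smaller one is at least 2 mm too small. Origin: centre of the underside; z up along its axis
- core_b: upright cylinder of polished red-brown stone, 36 mm tall, 29 to 37 mm in diameter (not told, differs from the other two cores), foot edge chamfered 1 mm, 50 to 110 g, standing on one of the tray's spots. Exactly one gauge pocket fits it, with 1 mm play in diameter; a smaller one is at least 2 mm too small. Origin: centre of the underside; z up along its axis
- core_c: upright cylinder of polished red-brown stone, 36 mm tall, 29 to 37 mm in diameter (not told, differs from the other two cores), foot edge chamfered 1 mm, 50 to 110 g, standing on one of the tray's spots. Exactly one gauge pocket fits it, with 1 mm play in diameter; a smaller one is at least 2 mm too small. Origin: centre of the underside; z up along its axis
- gauge: gauge: dark steel base 74 x 156 x 10 mm (x, y, z), fixed; above it on springs floats an aluminium plate 62 x 144 x 20 mm, top face 38 mm above the table at rest, with three round blind pockets 12 mm deep (1 mm chamfer at the mouth) in a row along y, 42 mm apart, about 31, 34 and 37 mm wide, smallest at +y. A seated core stands 24 mm out. Origin: underside centre; z up
- plate (a joint): how far the gauge's plate is pressed down, 0 (at rest) to 0.008 m (on its stop); it starts to give at about 1 N and then takes 2.5 N for each mm, about 20 N near the stop. It moves only up and down
- pocket_1 (a point): centre of the mouth of the gauge's first and smallest pocket, level with the plate's top face (it sinks with the plate), marked with 1 black dot; axes as the gauge
- pocket_2 (a point): centre of the mouth of the gauge's second pocket, level with the plate's top face (it sinks with the plate), marked with 2 black dots; axes as the gauge
- pocket_3 (a point): centre of the mouth of the gauge's third and largest pocket, level with the plate's top face (it sinks with the plate), marked with 3 black dots; axes as the gauge
- tray: fixed dark wooden slab 212 x 62 x 6 mm (x, y, z) with three flush round spots in a row along its x axis, 70 mm apart, a core standing on each: green at its -x end (nearest the robot), plain light wood in the middle and at the far end. Origin: centre of the underside, on the table; z up
- green_spot (a point): centre of the green spot, 50 mm in diameter, on the tray's top face; axes as the tray
- loupe: folding loupe with steel cover and black lens ring, 31 x 70 x 13 mm, loose on the table, a bystander; origin: centre of the underside
- tweezers: steel tweezers, 18 x 113 x 8 mm, loose on the table, a bystander; origin: centre of the underside

How it is judged:
By the outcome, as a careful person would: the job done as asked, in the order asked, and still so for the second after the job is handed in, with the robot touching nothing.
It also fails if it takes over 72 s, if anything falls off the work surface, if the arm or the gripper's body presses on something with over 40 N, if the wrist force passes 120 N, or if a joint passes its speed limit or range.

## Working session

There is one attempt and no reset: what is moved stays moved. The work goes in short steps, each a Python script; the robot and the scene stay as the last script left them, time stands still between calls to the robot, and variables do not carry over. Pictures are saved under pics/ and viewed, about 8 in all and at most 12, crops included, and the job is handed in when it is done.

```bash
mkdir -p pics; ls; python3 - <<'E'
from plant import bot
import cv2
s=bot.read_state();print({k:(s[k]) for k in ('t','tcp_pos','eef_rot','contact_force','width')})
for n in('scene','top','wrist'):
    cv2.imwrite(f'pics/{n}0.png',bot.camera(n)[...,::-1]);print(n,bot.get_calibration(n))
E
```

```text
pics
{'t': 0.0, 'tcp_pos': array([276.15101691, 615.39647989, 225.64205205]), 'eef_rot': array([ 9.77830239e-01, -2.09397640e-01, -1.01069210e-04,  8.00567483e-04]), 'contact_force': array([-0.93949948, -0.28974388, -0.51356493]), 'width': 87.61107853998203}
scene {'fx': 452.3714686112333, 'fy': 452.3714686112333, 'cx': 314.5563878154112, 'cy': 244.5653139971516, 'view': array([[ 6.49131325e-01, -7.60667678e-01,  3.63405410e-03,
        -1.84361200e+02],
       [ 5.56259894e-01,  4.77943533e-01,  6.79812407e-01,
        -4.15973811e+02],
       [-5.18848198e-01, -4.39266050e-01,  7.33377041e-01,
        -5.39853041e+02],
       [ 0.00000000e+00,  0.00000000e+00,  0.00000000e+00,
         1.00000000e+00]])}
top {'fx': 460.5707175829953, 'fy': 460.5707175829953, 'cx': 321.5209624394947, 'cy': 234.55284292806274, 'view': array([[ 8.25472206e-03, -9.99836733e-01,  1.60737914e-02,
         2.01215329e+02],
       [ 9.98096705e-01,  9.22061547e-03,  6.09749834e-02,
        -4.97146331e+02],
       [-6.11132384e-02,  1.55398667e-02,  9.98009862e-01,
        -8.80766664e+02],
       [ 0.00000000e+00,  0.00000000e+00,  0.00000000e+00,
         1.00000000e+00]])}
wrist {'fx': 347.5050032091171, 'fy': 347.5050032091171, 'cx': 318.80362115190997, 'cy': 239.53219360568124, 'T_tool_cam': array([[-5.83646458e-04,  9.63635304e-01,  2.67220245e-01,
         7.18245968e+01],
       [ 9.99999693e-01,  7.01968773e-04, -3.47262660e-04,
        -7.71340271e-01],
       [-5.22214827e-04,  2.67219960e-01, -9.63635419e-01,
        -1.58337711e+02],
       [ 0.00000000e+00,  0.00000000e+00,  0.00000000e+00,
         1.00000000e+00]])}
```

View pics/top0.png

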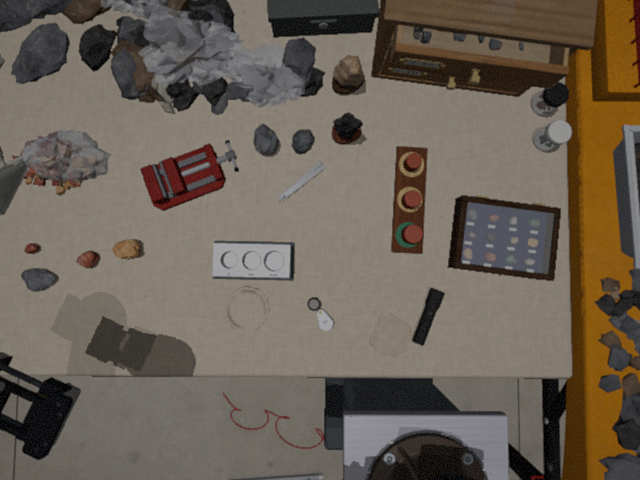

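View pics/scene0.png

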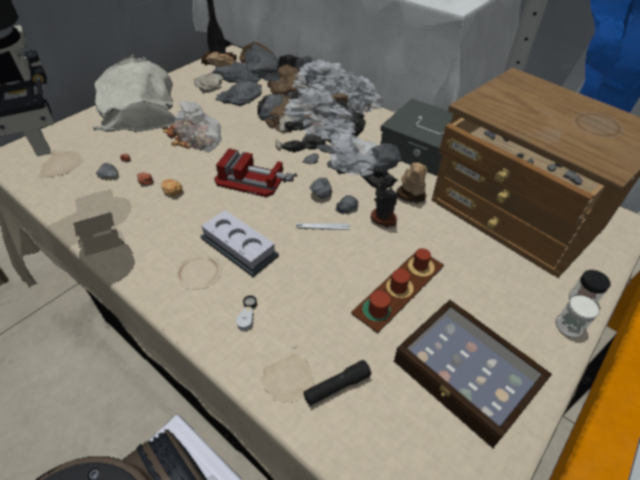

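```bash
cat > h.py <<'E'
from plant import bot
import numpy as np, cv2
from scipy.spatial.transform import Rotation as R
def cam_pose(name):
    """world-from-camera 4x4 and K"""
    c=bot.get_calibration(name); K=(c['fx'],c['fy'],c['cx'],c['cy'])
    if name=='wrist':
        s=bot.read_state(); T=np.eye(4); T[:3,:3]=R.from_quat(s['eef_rot']).as_matrix(); T[:3,3]=s['tcp_pos']
        return T@c['T_tool_cam'],K
    return np.linalg.inv(c['view']),K
def px2w(px,z,T,K):
    out=[]
    for u,v in np.atleast_2d(px):
        d=T[:3,:3]@np.array([(u-K[2])/K[0],-(v-K[3])/K[1],-1]); o=T[:3,3]
        out.append(o+d*(z-o[2])/d[2])
    return np.array(out)
def w2px(p,T,K):
    q=(np.linalg.inv(T)@np.c_[np.atleast_2d(p),np.ones(len(np.atleast_2d(p)))].T).T
    return np.c_[K[2]-K[0]*q[:,0]/q[:,2],K[3]+K[1]*q[:,1]/q[:,2]]
def quat(yaw):
    """tool down, tool y (jaws) along world direction yaw"""
    y=np.array([np.cos(yaw),np.sin(yaw),0]); z=np.array([0,0,-1.]); return R.from_matrix(np.c_[np.cross(y,z),y,z]).as_quat()
def snap(name,fn):
    T,K=cam_pose(name); im=bot.camera(name)[...,::-1].copy(); cv2.imwrite('pics/'+fn,im); np.savez('pics/'+fn+'.npz',T=T,K=K); return im,T,K
E
python3 - <<'E'
from h import *
T,K=cam_pose('top')
print('gauge pockets',px2w([(229,260),(251,260),(273,261)],38,T,K))
print('gauge corners plate',px2w([(213,242),(292,244),(293,279),(213,279)],38,T,K))
print('core tops',px2w([(413,234),(412,198),(412,161)],42,T,K))
p=np.array([(398,148),(425,148),(423,252),(392,252)]);print('tray corners',px2w(p,6,T,K))
T,K=cam_pose('scene');print('scene core tops',px2w([(379,296),(400,274),(422,252)],42,T,K),px2w([(255,242),(234,232),(219,222)],38,T,K))
for yaw in np.arange(-3,3.2,.5): 
  q=[bot.solve_ik(list(x),quat(yaw)) for x in ((475,-193,110),(430,150,110))]; print(yaw,[None if a is None else np.round(a,2) for a in q])
E
```

```text
gauge pockets [[444.43592321 379.14227091  38.        ]
 [444.77975232 337.96372819  38.        ]
 [443.24830202 296.69462526  38.        ]]
gauge corners plate [[477.9626602  409.81330719  38.        ]
 [475.52287693 261.41965298  38.        ]
 [409.85628445 258.74694475  38.        ]
 [408.70657292 408.24982198  38.        ]]
core tops [[496.26409956  33.45853084  42.        ]
 [564.60629543  35.09348822  42.        ]
 [635.55416191  34.82650677  42.        ]]
tray corners [[669.46931705  54.93559365   6.        ]
 [670.13174326   1.10473594   6.        ]
 [463.39833554   6.17656321   6.        ]
 [462.87256881  67.11109184   6.        ]]
scene core tops [[502.14761112  39.01336315  42.        ]
 [567.50408955  38.41899463  42.        ]
 [639.93702669  36.33272366  42.        ]] [[454.50326843 297.73665854  38.        ]
 [446.4749806  348.77765906  38.        ]
 [446.0172151  392.78371911  38.        ]]
-3.0 [array([-0.  ,  0.2 , -0.5 ,  0.  , -0.87,  0.14]), array([ 0.77,  0.11, -0.62,  0.  , -0.84, -0.63])]
-2.5 [array([-0.  ,  0.2 , -0.5 ,  0.  , -0.87,  0.64]), array([ 0.77,  0
[... 470 characters left out ...]
 [None, array([ 0.77,  0.11, -0.62,  0.  , -0.84,  2.37])]
0.5 [array([-0.  ,  0.2 , -0.5 ,  0.  , -0.87, -2.64]), array([ 0.77,  0.11, -0.62,  0.  , -0.84,  2.87])]
1.0 [array([-0.  ,  0.2 , -0.5 ,  0.  , -0.87, -2.14]), array([ 0.77,  0.11, -0.62,  0.  , -0.84, -2.91])]
1.5 [array([-0.  ,  0.2 , -0.5 ,  0.  , -0.87, -1.64]), array([ 0.77,  0.11, -0.62,  0.  , -0.84, -2.41])]
2.0 [array([-0.  ,  0.2 , -0.5 ,  0.  , -0.87, -1.14]), array([ 0.77,  0.11, -0.62,  0.  , -0.84, -1.91])]
2.5 [array([-0.  ,  0.2 , -0.5 ,  0.  , -0.87, -0.64]), array([ 0.77,  0.11, -0.62,  0.  , -0.84, -1.41])]
3.0 [array([-0.  ,  0.2 , -0.5 ,  0.  , -0.87, -0.14]), array([ 0.77,  0.11, -0.62,  0.  , -0.84, -0.91])]
```

```bash
python3 - <<'E'
from h import *
for i,y in enumerate((np.pi/2,-np.pi/2)):
    bot.move_ptp([446,340,150],quat(y)); bot.pause(.3)
    im,T,K=snap('wrist',f'g{i}.png'); s=bot.read_state(); print(s['t'],s['tcp_pos'],s['eef_rot'])
    g=cv2.medianBlur(cv2.cvtColor(im,cv2.COLOR_BGR2GRAY),3)
    c=cv2.HoughCircles(g,cv2.HOUGH_GRADIENT,1,35,param1=100,param2=20,minRadius=15,maxRadius=32)
    if c is not None:
        for u,v,r in c[0][:8]: print(np.round([u,v,r],1),px2w((u,v),38,T,K)[0].round(1))
a,b=[cv2.imread(f'pics/g{i}.png') for i in(0,1)]
cv2.imwrite('pics/gg.png',np.vstack([a[90:390],b[90:390]]))
E
```

```text
2.4667 [445.93799258 340.17659266 149.99617201] [-2.10737889e-04  9.99999978e-01  2.32702555e-06  6.97834900e-06]
[173.5 127.5  16.9] [363.  233.1  38. ]
[589.5 252.5  23.2] [460.1 561.5  38. ]
5.4667 [446.01831298 339.97453033 150.00278301] [ 9.99999998e-01 -5.86314449e-05 -1.60916985e-06  7.82394615e-06]
[ 33.5 205.5  20.2] [471.1 564.8  38. ]
[142.5 324.5  18.8] [366.9 493.4  38. ]
```

View pics/gg.png

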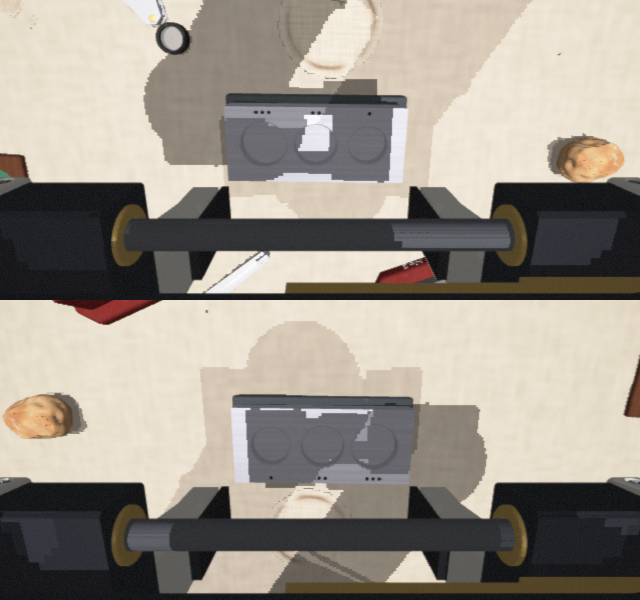

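```bash
cat > circ.py <<'E'
from h import *
def fit(fn,seeds,r0,z):
    """refine circles near seeds: ray-wise strongest gradient in an ideal-view (rectified) image at height z, scale 5 px/mm"""
    im=cv2.imread('pics/'+fn); d=np.load('pics/'+fn+'.npz'); T,K=d['T'],d['K']; g=cv2.cvtColor(im,cv2.COLOR_BGR2GRAY).astype(np.float32)
    res=[]
    for (c,r) in zip(seeds,r0):
        c=np.array(c,float)
        for it in range(5):
            th=np.linspace(0,2*np.pi,180,endpoint=False); rr=np.arange(r-3.5,r+3.5,.1)
            P=c[None,None]+rr[None,:,None]*np.stack([np.cos(th),np.sin(th)],-1)[:,None]
            px=w2px(np.c_[P.reshape(-1,2),np.full(P[...,0].size,z)],T,K).astype(np.float32).reshape(180,-1,2)
            v=cv2.remap(np.log(g+5),px[...,0],px[...,1],cv2.INTER_CUBIC); G=np.abs(v[:,8:]-v[:,:-8]); k=G.argmax(1); w=G.max(1)
            ok=w>0.04; rad=rr[k+4]
            pts=(c+rad[:,None]*np.c_[np.cos(th),np.sin(th)])[ok]
            from scipy.optimize import least_squares
            s=least_squares(lambda p:np.hypot(*(pts-p[:2]).T)-p[2],[*c,r],loss='cauchy',f_scale=.3).x; c=s[:2]
        res.append([*s,ok.sum()])
    return np.array(res)
E
python3 - <<'E'
from circ import *
for fn,px in (('g0.png',[(368,234),(316,233),(264,232)]),('g1.png',[(271,235),(322,236),(374,237)])):
    d=np.load('pics/'+fn+'.npz'); s=px2w(px,38,d['T'],d['K'])[:,:2]; print(s.round(1).tolist()); f=fit(fn,s,[16.5,18,19.5],38); print(f.round(2))
    im=cv2.imread('pics/'+fn)[180:290,215:425]; im=cv2.resize(im,None,fx=3.5,fy=3.5,interpolation=cv2.INTER_CUBIC); g=cv2.createCLAHE(3,(3,3)).apply(cv2.cvtColor(im,cv2.COLOR_BGR2GRAY)); im=cv2.cvtColor(g,cv2.COLOR_GRAY2BGR)
    for x,y,r,_ in f:
        th=np.linspace(0,2*np.pi,60); p=w2px(np.c_[x+r*np.cos(th),y+r*np.sin(th),38+0*th],d['T'],d['K']); cv2.polylines(im,[((p-[215,180]+.5)*3.5).astype(int)],True,(0,255,0),1)
    cv2.imwrite('pics/o'+fn,im)
cv2.imwrite('pics/oo.png',cv2.resize(np.vstack([cv2.imread('pics/og0.png'),cv2.imread('pics/og1.png')]),None,fx=.75,fy=.75))
E
```

```text
[[444.5, 380.3], [443.7, 338.5], [442.9, 296.8]]
[[444.93 380.51  15.51 161.  ]
 [443.19 338.07  15.72 166.  ]
 [444.22 295.67  18.51 166.  ]]
[[446.9, 379.1], [446.1, 338.1], [445.2, 296.2]]
[[446.77 380.49  15.75 155.  ]
 [446.22 338.11  17.28 168.  ]
 [445.19 296.19  18.29 165.  ]]
```

View pics/oo.png

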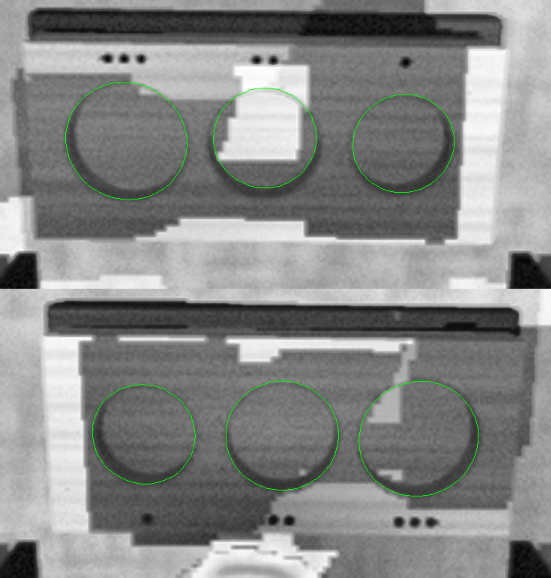

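```bash
python3 - <<'E'
from circ import *
bot.move_ptp([498,36,150],quat(-np.pi/2)); bot.pause(.3)
im,T,K=snap('wrist','c0.png'); print(bot.read_state()['t'],bot.read_state()['contact_force'])
f=fit('c0.png',[(498,36)],[16],42); print(f.round(2))
x,y,r,_=f[0]; th=np.linspace(0,2*np.pi,60)
p=w2px(np.c_[x+r*np.cos(th),y+r*np.sin(th),42+0*th],T,K); print(p.mean(0))
cv2.polylines(im,[p.astype(int)],True,(0,255,0),1); cv2.imwrite('pics/oc0.png',im)
E
```

```text
6.9917 [ 0.13375537  0.34962544 -0.50716193]
[[498.9   33.16  17.67 180.  ]]
[324.14452658 235.8284636 ]
```

View pics/oc0.png

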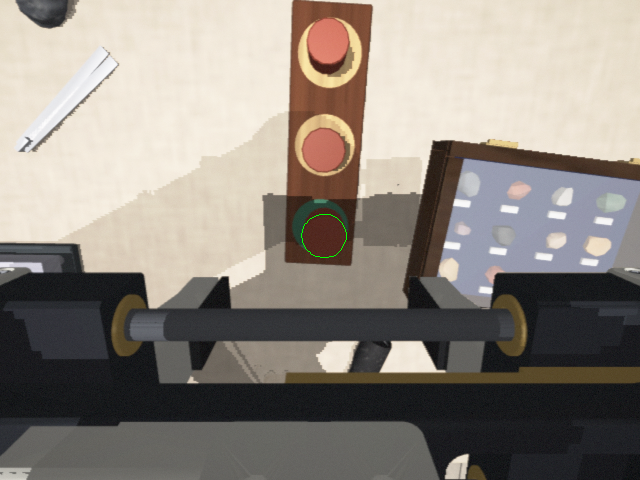

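```bash
python3 - <<'E'
from h import *
bot.move_gripper(60)
bot.line_to([498.2,33.2,60],150); bot.line_to([498.2,33.2,21],60); bot.pause(.2)
s=bot.read_state(); print(s['t'],s['tcp_pos'],s['contact_force'])
bot.move_gripper(10,20); bot.pause(.2); s=bot.read_state(); print(s['width'],s['tcp_pos'],s['contact_force'])
bot.line_to([498.2,33.2,24],30); bot.line_to([498.2,33.2,100],150); bot.pause(.3)
s=bot.read_state(); print(s['t'],s['width'],s['tcp_pos'],s['contact_force'],s['moment'])
E
```

```text
9.4417 [498.49710142  33.33898172  21.36566578] [-0.00564338  0.38684703 -0.1599258 ]
34.664393582910606 [498.22347256  33.16719257  21.06072975] [-1.26370953 -1.28866232  2.18040106]
11.3917 34.770058713720694 [497.8245518   33.04143397  99.21186825] [ 0.75381557  0.53745148 -0.80006003] [-0.07974802  0.03376439  0.00676912]
```

```bash
cat > feel.py <<'E'
from h import *
def force(n=4):
    f=[]
    for _ in range(n): bot.pause(.05); f.append(bot.read_state()['contact_force'])
    return np.mean(f,0)
def feel(xy,z0,z1,f0,step=1.,fmax=8.):
    for z in np.arange(z0,z1-.01,-step):
        bot.line_to([*xy,z],20); F=force(3)-f0; s=bot.read_state(); print('cmd %.1f'%z,'tcp',s['tcp_pos'].round(2),'F',F.round(2),'t %.1f'%s['t'])
        if F[2]>fmax: print('limit'); break
    return z,F
E
python3 - <<'E'
from feel import *
P1=[446.0,380.1]
bot.line_to([498.2,33.2,110],150); bot.line_to([*P1,110],200); bot.line_to([*P1,58],80); bot.pause(.2)
f0=force(8); np.save('f0.npy',f0); print(f0,bot.read_state()['t'])
feel(P1,55,51,f0,fmax=5)
E
```

```text
[ 0.15444056 -0.17966247 -0.94728808] 14.9417
cmd 55.0 tcp [446.02 380.11  54.97] F [-0.55  0.67  0.04] t 15.4
cmd 54.0 tcp [446.02 380.11  54.01] F [ 0.06  0.08 -0.12] t 15.8
cmd 53.0 tcp [446.1  380.25  53.1 ] F [-0.18  0.18  1.1 ] t 16.2
cmd 52.0 tcp [446.1  380.25  52.19] F [-0.91  0.05  3.77] t 16.6
cmd 51.0 tcp [446.09 380.25  51.18] F [-0.56 -0.38  5.73] t 17.0
limit
```

```bash
python3 - <<'E'
from feel import *
f0=np.load('f0.npy'); P1=[446.0,380.1]; P2=[445.3,338.1]
bot.line_to([*P1,58],30); bot.line_to([*P2,58],80); bot.pause(.2); print(force(4)-f0)
feel(P2,55,50,f0,fmax=5)
E
```

```text
[-0.3845267   0.47135628  0.19999607]
cmd 55.0 tcp [445.33 338.12  55.  ] F [-0.37 -0.24  0.42] t 18.9
cmd 54.0 tcp [445.32 338.12  54.02] F [ 0.14  0.04 -0.17] t 19.3
cmd 53.0 tcp [445.38 338.23  53.06] F [0.11 0.33 0.29] t 19.7
cmd 52.0 tcp [445.41 338.23  52.18] F [-0.42  0.26  3.38] t 20.1
cmd 51.0 tcp [445.44 338.24  51.18] F [-0.39  0.23  6.04] t 20.5
limit
```

```bash
python3 - <<'E'
from feel import *
f0=np.load('f0.npy'); P2=np.array([445.3,338.1])
for d in ((0,0),(1.3,0),(-1.3,0),(0,1.3),(0,-1.3)):
    bot.line_to([*(P2+d),53.6],40); bot.line_to([*(P2+d),52],20); F=force(4)-f0; print(d,F.round(2),bot.read_state()['tcp_pos'].round(2))
bot.line_to([*P2,58],30); print(bot.read_state()['t'],bot.read_state()['width'])
E
```

```text
(0, 0) [-1.11 -1.63  4.1 ] [445.08 337.75  51.93]
(1.3, 0) [-0.4   0.16  3.44] [446.84 338.41  52.23]
(-1.3, 0) [-1.31 -1.04  3.56] [443.87 337.89  51.99]
(0, 1.3) [0.39 0.76 3.86] [445.55 339.72  52.22]
(0, -1.3) [-1.08 -1.28  4.03] [445.14 336.44  51.97]
24.3583 33.811512377300964
```

```bash
python3 - <<'E'
from feel import *
f0=np.load('f0.npy'); P=[444.6,296.1]
w=[]
for _ in range(8): bot.pause(.03); w.append(bot.read_state()['width'])
print('w',np.mean(w),np.std(w))
bot.line_to([*P,58],80); bot.pause(.2); print(force(4)-f0)
feel(P,54,48,f0,fmax=3.5)
E
```

```text
w 34.58085074289258 0.11672165850520906
[-0.12839806  0.16433752  0.49566021]
cmd 54.0 tcp [444.63 296.1   54.01] F [-0.41  0.34 -0.01] t 26.2
cmd 53.0 tcp [444.63 296.13  53.04] F [0.09 0.27 0.  ] t 26.6
cmd 52.0 tcp [444.6  296.11  52.  ] F [-0.11  0.05  0.1 ] t 27.0
cmd 51.0 tcp [444.63 296.07  51.  ] F [-0.21  0.48  0.05] t 27.4
cmd 50.0 tcp [444.61 296.12  50.  ] F [-0.4   0.16  0.51] t 27.8
cmd 49.0 tcp [444.58 296.09  48.98] F [ 0.05  0.07 -0.23] t 28.2
cmd 48.0 tcp [444.59 296.1   47.99] F [-0.32 -0.05  0.45] t 28.6
```

```bash
python3 - <<'E'
from feel import *
f0=np.load('f0.npy'); P=[444.6,296.1]
feel(P,47,42,f0,fmax=3)
feel(P,41.5,40,f0,step=.5,fmax=1.2)
E
```

```text
cmd 47.0 tcp [444.6  296.11  47.01] F [-0.34  0.45 -0.  ] t 29.0
cmd 46.0 tcp [444.59 296.1   46.  ] F [-0.15 -0.11 -0.19] t 29.4
cmd 45.0 tcp [444.58 296.09  44.99] F [0.09 0.34 0.32] t 29.8
cmd 44.0 tcp [444.6  296.11  44.  ] F [ 0.01  0.31 -0.43] t 30.2
cmd 43.0 tcp [444.6  296.11  42.99] F [-0.21  0.6  -0.28] t 30.6
cmd 42.0 tcp [444.58 296.11  41.99] F [0.35 0.4  0.43] t 31.0
cmd 41.5 tcp [444.6  296.11  41.5 ] F [-0.29  0.39 -0.11] t 31.4
cmd 41.0 tcp [444.68 296.18  41.09] F [-0.34  0.34  0.84] t 31.8
cmd 40.5 tcp [444.69 296.17  40.61] F [-1.12  0.    2.86] t 32.2
limit
```

```bash
python3 - <<'E'
from feel import *
P=[444.6,296.1]
bot.line_to([*P,40.9],20); bot.move_gripper(52); bot.pause(.2)
bot.line_to([*P,60],40); bot.line_to([*P,150],150); bot.pause(.4)
im,T,K=snap('wrist','e0.png'); im2,T2,K2=snap('scene','e1.png'); s=bot.read_state();print(s['t'],s['contact_force'])
from circ import fit
print(fit('e0.png',[(445,296)],[17.5],62))
cv2.imwrite('pics/e.png',np.hstack([im[120:420,170:470],cv2.resize(im2[140:340,180:480],None,fx=1.5,fy=1.5)]))
E
```

```text
35.0917 [-0.40605439 -0.61007265  0.67213876]
[[445.33533666 296.86894656  17.67136594 180.        ]]
```

View pics/e.png

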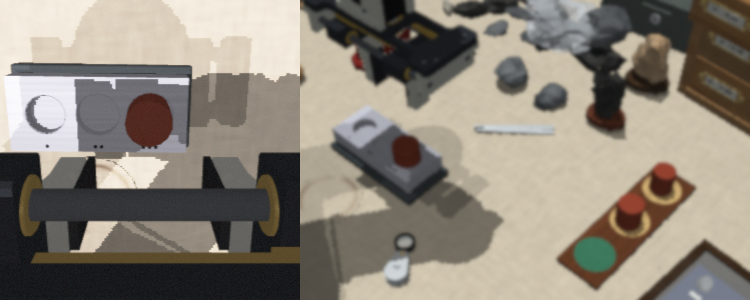

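```bash
python3 -c "
from plant import bot
bot.close_job()"
```

```text
the job is handed in; nothing more can be done
```

The core from the green spot sits fully home in pocket 3. I let go of it and handed the job in at about 35 s, inside the 72 s limit.

- **Pocket 1:** blocked right at the plate's top face. I pressed to about 6 N, so the plate went down about 2 mm of its 8 mm.
- **Pocket 2:** blocked at about 6 N. I tried again with 1.3 mm shifts in ±x and ±y, and it stayed blocked each time at about 3.4–4.1 N.
- **Pocket 3:** it went in with no noticeable resistance. I guided it down 12 mm and met the floor at the expected height, with at most about 3 N, then released it.

**Final checks:**
- **Seating:** the last wrist image puts the core's top at the pocket's centre. Taking the seated height of 62 mm, its fitted radius of 17.7 mm matches the one on the tray, so it is at the right height.
- **Other objects:** the other two cores, the loupe and the tweezers look undisturbed in the scene image. I judged this by eye and did not measure it.

**Disagreements:** the gripper mostly read 34.6–34.8 mm across the core, with one stray 33.8. The image gave about 35.3 mm, and a 37 mm pocket with 1 mm play implies about 36 mm. All the feel tests still pointed to pocket 3.

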